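# Click the blue socket onto the angled nut runner

### The arm

A 7-joint arm with a two-finger parallel gripper is mounted at the origin on a cart in front of the work surface, level with it; the furniture and walls round the work are solid. World frame = base frame: x ahead of the robot, y to its left, z up, the work surface at z = 0. Lengths are in m, angles in rad, forces in N, time in s.
With the tool pointing down it reaches from about 0.4 to 0.85 m from the base axis. Payload 10.4 kg.
Tool frame: the origin (TCP) lies on the centre line of the jaws, within the pads' length; the fingertips stand r.finger_overhang ahead of it and the grasp point (between the pads) lies 5 mm behind it (r.finger_overhang is the distance from the TCP to the fingertips, in m); z points along the fingers, y is the line along which they close (so a half turn about z gives the same grasp; the last joint's range is limited). The gripper opens to 87 mm and grips with 3 to 60 N. Pads are 19 mm wide; open, the fingers measure 117 mm over their backs; the gripper's body (75 mm by 190 mm) begins 51 mm behind the grasp point.
Start: joints at [-1.138, 0.332, -0.065, 1.46, 0.022, 1.35, -0.088], TCP at [0.275, 0.561, 0.237] pointing down, gripper open.
Joint ranges: [-2.6, 2.6], [-0.5, 2.12], [-1.47, 1.34], [0.16, 2.42], [-1.27, 4.41], [0.06, 2.06], [-2.6, 2.6]. Speed limits (rad/s): [2.22, 2.22, 2.79, 2.79, 3.14, 3.14, 3.14].

### API

Orientations are given as a unit quaternion [x, y, z, w].
In Python, from bench import read_state, viewer, r gives the robot as it stands.
- The arm moves only by the tool carry_out, never from a script. Its argument "moves" is a list of rows, each a list of 6 numbers: the shift along the tool's x, y, z in units of 40 mm (1.0 is 40 mm), then the turn, a rotation vector about the tool's x, y, z in units of 8 degrees (1.0 is 8 degrees). A call has 1 to 20 rows; each row shifts and turns the commanded pose from where the row before left it, along the tool's axes as they then stand; what a row does not reach is not made up. A row lasts 1/8 s, in which the tool goes at most 62.5 mm and 10.7 degrees, less where a joint would pass 70% of its speed; a pose out of reach is approached as far as the arm can. A call is refused whole if a number of a shift passes 1 or a number of a turn 1, either way. A call with a gripper value outside its range is refused whole. "fingers" is the finger opening in mm, from 0 to 87, set as the call begins (left out, the last holds). The fingers move at their own pace and stop on an object; "force" is the grip in N (left out, the last holds). Time passes only in rows, so rows that do not move let the fingers close. It gives the time, the measured TCP pose, the force, the opening and the grip force at its end, in the units of the state.
- read_state(): the state, without advancing time (a new reading comes with each control period).
- viewer.camera(name): name is "side" or "top" or "wrist"; returns a dict with "pixels" (400x640x3 uint8, red, green, blue), "range_z" (400x640 float32, m along the optical axis (not along the pixel's ray), 0 where there is no reading), "fx", "fy", "cx", "cy" (pixels), "xyz" and "orientation" of the camera in the world. Camera axes: x right, y down, z forward; pixel columns grow to the right and rows downward; lengths in m; the calibration is good to about 2 mm. A picture is of the moment at which its call begins.
- r.close_job(): hands the job in; it is judged then, once.
The state is a dict: "time": time; "joint_positions": joint angles; "joint_vel": joint speeds; "joint_torque": joint torques, N m; "ee_pos": TCP position; "eef_rot": TCP orientation; "ft_force": force on the tool from outside, world axes, zero at the start; "torque": the same for the moment, N m; "width": finger opening in m; "grip_force": force on a finger pad.
Only numpy, scipy, OpenCV 4.12 (cv2) and the standard library are available. Lean on these libraries where they do the work, as an engineer would, in place of code of your own. Each camera call takes 0.05 s, during which the arm holds its last target. There are 200 camera calls.

### The job

Take the blue-topped socket from the bench and fit it onto the slanting square drive of the yellow nut runner: feel for the angle at which the square goes in, then press it fully home until the spring ball clicks, and let go. Leave the red-topped socket standing where it is.

Things in the scene. Friction and masses are not known exactly. Their poses are not given: they have to be found in the camera images.
- blue_socket_center (a point): Centre (half-way up, 42 mm above its lower end) of the loose deep socket with a blue top, 84 mm long, 0.3 kg, upright on the bench; z along it to the blue end. Steel collar 41 mm across (0 to 28 mm up), plain round body 32 mm across (28 to 84 mm up, the part to grip; its top 21 mm is blue).
- blue_socket: The same blue-topped socket: origin at the centre of its lower end face, the mouth of its square hole; z to the blue end. The hole is 21.5 mm across flats and 27 mm deep, its flats square to the socket's x and y axes, with a groove all round inside for the drive's spring ball.
- red_socket_center (a point): Centre (half-way up) of the other loose socket, the same in shape and size but with a red top; leave it alone.
- drive_shoulder (a point): Foot of the square drive, on the flat shoulder (44 mm across) of the yellow nut runner, 108 mm above the bench, in a fixed stand (dark base 120 x 110 mm, grey cheeks 92 mm high). z points out along the drive, 0.6 rad (34 degrees) from vertical, roughly towards the robot. The mouth of a fully home socket rests here.
- drive_tip (a point): Centre of the drive's tip, 24 mm along z from the shoulder. The drive is 20 mm square, its last 5 mm tapering to 14 mm. Its angle about z varies and is NOT in this attitude: the socket goes on at one angle in each quarter turn (within about 4 degrees); out of line it stops with its mouth 16 to 24 mm above the shoulder. The spindle resists turning (0.8 N m).
- ball_level (a point): Point on the drive's axis at the height of the ball (not on which side). Brass spring ball, 10 mm across, standing 2.5 mm out of one flat of the drive, 10 mm above the shoulder. A lined-up socket slides on easily until its mouth is about 12 mm above the shoulder, then needs some 8 to 14 N along the drive to pass the ball and click home.

How it is judged:
By the outcome, as a careful person would: the job done as asked, in the order asked, and still so for the second after the job is handed in, with the robot touching nothing.
It also fails if it takes over 54 s, if anything falls off the work surface, if the arm or the gripper's body presses on something with over 40 N, if the wrist force passes 120 N, or if a joint passes its speed limit or range.

## Working session

There is one attempt and no reset: what is moved stays moved. The work goes in short steps, Python scripts to look and compute and a tool call to move; the robot and the scene stay as the last step left them, time stands still between calls to the robot, and variables do not carry over. Pictures are saved under pics/ and viewed, at most 10 in all, crops included, and the job is handed in when it is done.

Besides the shell and the picture viewer there is one more tool, called after "Request:" as name(argument=value, ...) on one line, values as JSON. carry_out: Moves the arm, as the interface text tells. Its arguments: {"type":"object","properties":{"moves":{"type":"array","items":{"type":"array","items":{"type":"number"}}},"fingers":{"type":"number"},"force":{"type":"number"}},"required":["moves"]}

```bash
mkdir -p pics; ls; cat > h.py <<'E'
import numpy as np, cv2
from scipy.spatial.transform import Rotation as R
from bench import read_state, viewer, r
def cloud(c):
    z=c["range_z"]; v,u=np.mgrid[0:400,0:640]
    p=np.stack([(u-c["cx"])/c["fx"]*z,(v-c["cy"])/c["fy"]*z,z],-1)
    return p@R.from_quat(c["orientation"]).as_matrix().T+np.array(c["xyz"])
E
python3 - <<'E'
from h import *
s=read_state(); print(s, r.finger_overhang)
ims=[]
for n in ["side","top"]:
    c=viewer.camera(n); np.savez(n+".npz",**c); cv2.imwrite(f"pics/{n}0.png",c["pixels"][:,:,::-1]); print(n,c["fx"],c["xyz"],c["orientation"])
    p=cloud(c); h=cv2.cvtColor(c["pixels"],cv2.COLOR_RGB2HSV); 
    for k,lo,hi in [("blue",100,125),("red",0,6),("yel",20,32)]:
        m=((h[...,0]>=lo)&(h[...,0]<=hi)&(h[...,1]>130)&(h[...,2]>60)).astype(np.uint8)
        nn,l,st,ce=cv2.connectedComponentsWithStats(m)
        for i in range(1,nn):
            if st[i,4]>40: q=p[(l==i)&(c["range_z"]>0)]; print(k,st[i],np.round(np.median(q,0),4) if len(q) else None,np.round(q.min(0),3),np.round(q.max(0),3))
E
```

```text
pics
{'time': 0.0, 'joint_positions': array([-1.13759076,  0.33289923, -0.06470988,  1.46094027,  0.02161442,
        1.34991601, -0.08852069]), 'joint_vel': array([ 1.12175306e-03,  8.71419807e-04,  1.21887888e-03,  7.97166241e-04,
        7.71915019e-05, -1.91160991e-03, -9.64591686e-04]), 'joint_torque': array([-1.16248997e-03, -6.23257756e+01,  2.37811042e-02, -3.89903247e+01,
       -6.14690362e-02,  3.96191992e-02,  1.38557498e-04]), 'ee_pos': array([0.27495554, 0.56085407, 0.23573738]), 'eef_rot': array([ 2.25928747e-01,  9.74143554e-01, -7.22273581e-04, -1.26947923e-04]), 'ft_force': array([-0.96535341,  1.24471745, -0.12261318]), 'torque': array([-0.00265046,  0.02556148,  0.00614946]), 'grip_force': 0.0, 'width': 0.08687939340147229} 0.014
side 409.5365789721216 [ 0.05442745 -0.69296072  0.40615473] [ 0.78488652 -0.24825496  0.16975292 -0.54176246]
blue [367 208  19  12  47] [ 0.6678 -0.0635  0.0518] [ 0.656 -0.081  0.036] [ 0.675 -0.036  0.053]
blue [376 252  42  10 123] [ 0.6121 -0.1795  0.0067] [ 0.583 -0.22   0.003] [ 0.63  -0.147  0.009]
blue [373 260  45   8 144] [ 0.
[... 919 characters left out ...]
013724 -0.07388792]
blue [321 127  33  33 541] [ 0.6173 -0.0564  0.023 ] [ 0.595 -0.092  0.006] [ 0.663 -0.027  0.056]
blue [380 142  34  22  94] [ 0.6161 -0.1786  0.0081] [ 0.587 -0.215  0.005] [ 0.632 -0.146  0.011]
blue [594 144  43  12 271] [ 0.6148 -0.622   0.0184] [ 0.605 -0.657  0.012] [ 0.627 -0.578  0.025]
blue [342 212  16  17 196] [ 0.4592 -0.0792  0.0724] [ 0.444 -0.092  0.061] [ 0.473 -0.065  0.087]
red [583 142  10   7  51] [ 0.6242 -0.5615  0.0151] [ 0.618 -0.579 -0.002] [ 0.632 -0.557  0.021]
red [411 214  18  18 227] [ 0.4547 -0.2068  0.0796] [ 0.439 -0.221  0.06 ] [ 0.47  -0.191  0.087]
yel [256 178  35  39 778] [0.5006 0.0552 0.1037] [0.462 0.032 0.01 ] [0.551 0.091 0.121]
```

View pics/side0.png

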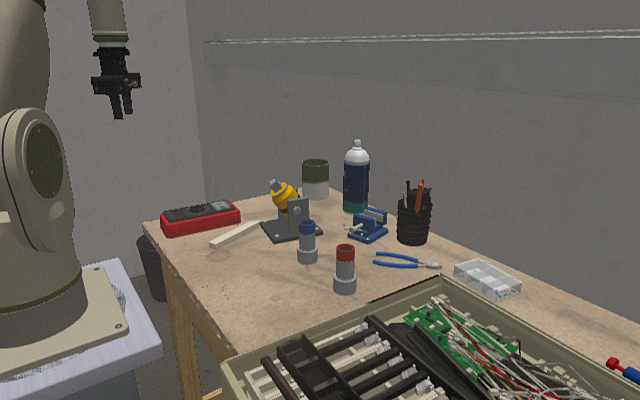

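View pics/top0.png

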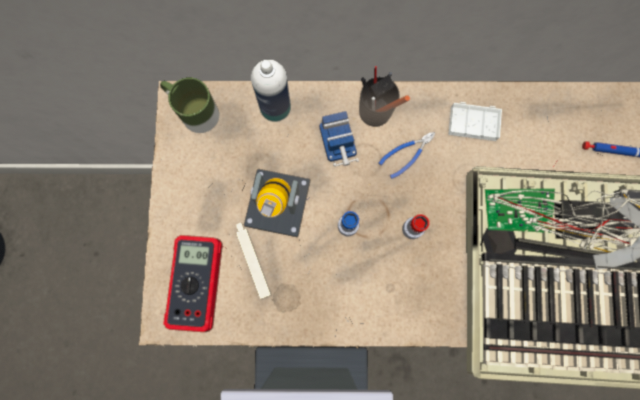

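Side view: blue socket around (307,240), red around (345,268), nut runner around (285,192). Top view: blue (349,220), red (416,224), runner (272,197) with its drive near (268,208). Next I need exact socket positions, the base orientation, and the wrist camera's mounting.

```bash
cat >> h.py <<'E'
def plan(pt,Rt,n=None,p0=None,R0=None):
    s=read_state(); p0=np.array(s["ee_pos"]) if p0 is None else p0; R0=R.from_quat(s["eef_rot"]) if R0 is None else R0
    w=(R0.inv()*Rt).as_rotvec(); D=R0.inv().apply(np.array(pt)-p0)
    n=n or int(np.ceil(max(np.abs(D).max()/.04,np.degrees(np.abs(w).max())/8,.01)+.0))
    S=sum(R.from_rotvec(w*k/n).as_matrix() for k in range(n)); d=np.linalg.solve(S,D)
    print("n",n,"row",np.round(np.r_[d/.04,np.degrees(w)/n/8],3).tolist()); return n
def tool(z,y):  # rotation from tool z and approx y
    z=np.array(z,float)/np.linalg.norm(z); y=np.array(y,float)-np.dot(y,z)*z; y/=np.linalg.norm(y)
    return R.from_matrix(np.c_[np.cross(y,z),y,z])
E
python3 - <<'E'
from h import *
c=viewer.camera("wrist"); s=read_state(); Rt=R.from_quat(s["eef_rot"])
print("cam in tool",Rt.inv().apply(np.array(c["xyz"])-s["ee_pos"]),(Rt.inv()*R.from_quat(c["orientation"])).as_matrix().round(3),c["fx"])
t=dict(np.load("top.npz")); p=cloud(t); 
for k,(x,y,w,h) in {"blue":(336,206,28,30),"red":(404,208,28,30)}.items():
    q=p[y:y+h,x:x+w].reshape(-1,3); q=q[(q[:,2]>.079)&(q[:,2]<.09)]; print(k,len(q),q.mean(0),q.min(0),q.max(0))
x,y,w,h=240,162,80,80; q=p[y:y+h,x:x+w]; img=t["pixels"]
m=((img.max(-1)<75)|((q[...,2].min()<0)&False)) if False else (img[y:y+h,x:x+w].max(-1)<90)
m&=(q[...,2]<.025); b=q[m][:,:2].astype(np.float32); 
b=b[np.abs(b-np.median(b,0)).max(1)<.1]; print("base",cv2.minAreaRect(b))
cv2.imwrite("pics/crop.png",cv2.resize(img[160:240,236:316,::-1],(640,640),interpolation=cv2.INTER_CUBIC)[:600])
hi=q.reshape(-1,3); hi=hi[hi[:,2]>.1]; print(len(hi)); print(hi[np.argsort(hi[:,0])][::12].round(3))
E
```

```text
cam in tool [ 6.81838149e-02  1.20660270e-04 -1.48146816e-01] [[-0.001 -0.97  -0.245]
 [ 1.    -0.001 -0.001]
 [ 0.    -0.245  0.97 ]] 276.36312231201066
blue 130 [ 0.46020114 -0.07982734  0.08321608] [ 0.444155   -0.09432588  0.07909513] [ 0.47512409 -0.06494368  0.08785254]
red 142 [ 0.45498179 -0.20681405  0.08315144] [ 0.43887205 -0.22300375  0.07930707] [ 0.4700867  -0.19149019  0.08723547]
base ((0.5051765441894531, 0.05967722088098526), (0.10522055625915527, 0.1164410188794136), 78.3398666381836)
716
[[ 0.314 -0.02   0.952]
 [ 0.314 -0.02   0.952]
 [ 0.314 -0.02   0.952]
 [ 0.314 -0.02   0.952]
 [ 0.461  0.063  0.126]
 [ 0.463  0.062  0.123]
 [ 0.465  0.069  0.123]
 [ 0.466  0.072  0.126]
 [ 0.467  0.075  0.129]
 [ 0.469  0.059  0.132]
 [ 0.469  0.048  0.101]
 [ 0.47   0.065  0.132]
 [ 0.471  0.074  0.129]
 [ 0.472  0.055  0.104]
 [ 0.473  0.068  0.135]
 [ 0.474  0.073  0.132]
 [ 0.475  0.048  0.108]
 [ 0.476  0.067  0.13 ]
 [ 0.477  0.058  0.126]
 [ 0.478  0.082  0.103]
 [ 0.479  0.044  0.107]
 [ 0.48   0.056  0.121]
 [ 0.48   0.067  0.126]
 [ 0.481  0.047  0.112]
 [ 0.482  0
[... 153 characters left out ...]
18]
 [ 0.488  0.067  0.114]
 [ 0.489  0.082  0.11 ]
 [ 0.49   0.063  0.116]
 [ 0.49   0.085  0.112]
 [ 0.491  0.069  0.116]
 [ 0.492  0.045  0.106]
 [ 0.493  0.056  0.118]
 [ 0.493  0.045  0.107]
 [ 0.494  0.063  0.119]
 [ 0.495  0.051  0.116]
 [ 0.496  0.041  0.104]
 [ 0.497  0.074  0.117]
 [ 0.498  0.073  0.121]
 [ 0.498  0.061  0.118]
 [ 0.499  0.055  0.113]
 [ 0.5    0.067  0.118]
 [ 0.501  0.041  0.105]
 [ 0.502  0.043  0.108]
 [ 0.503  0.053  0.113]
 [ 0.504  0.048  0.108]
 [ 0.505  0.052  0.111]
 [ 0.506  0.081  0.107]
 [ 0.507  0.055  0.111]
 [ 0.508  0.079  0.105]
 [ 0.509  0.054  0.11 ]
 [ 0.511  0.057  0.111]
 [ 0.512  0.05   0.105]
 [ 0.514  0.056  0.106]
 [ 0.516  0.054  0.103]]
```

View pics/crop.png

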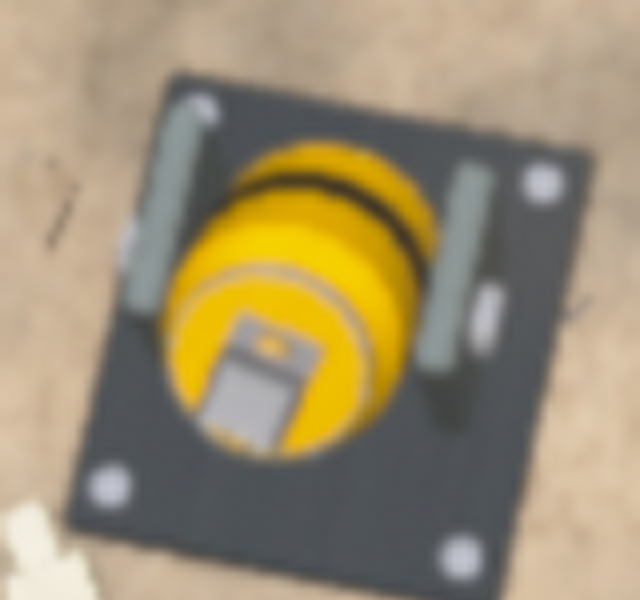

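Crop: the drive's far flat with the brass ball is at about (272,345), its tip at about (250,405), and the base edges are tilted about 12°. Next I'll take a close wrist view, looking along the drive on the way.

```bash
python3 - <<'E'
from h import *
a=np.array([-.553,.114,.825]); a/=np.linalg.norm(a)
plan(np.array([.467,.066,.128])+.07*a, tool(-a,[.2,.98,0]))
E
```

```text
n 10 row [-0.723, -1.024, 0.32, -0.055, -0.428, -0.176]
```

Request:
carry_out(moves=[[-0.6,-0.85,0.27,-0.05,-0.36,-0.15],[-0.6,-0.85,0.27,-0.05,-0.36,-0.15],[-0.6,-0.85,0.27,-0.05,-0.36,-0.15],[-0.6,-0.85,0.27,-0.05,-0.36,-0.15],[-0.6,-0.85,0.27,-0.05,-0.36,-0.15],[-0.6,-0.85,0.27,-0.05,-0.36,-0.15],[-0.6,-0.85,0.27,-0.05,-0.36,-0.15],[-0.6,-0.85,0.27,-0.05,-0.36,-0.15],[-0.6,-0.85,0.27,-0.05,-0.36,-0.15],[-0.6,-0.85,0.27,-0.05,-0.36,-0.15],[-0.6,-0.85,0.27,-0.05,-0.36,-0.15],[-0.6,-0.85,0.27,-0.05,-0.36,-0.15],[0,0,0,0,0,0],[0,0,0,0,0,0]])

```text
time: 1.9
ee_pos: [0.422, 0.0977, 0.1844]
eef_rot: [0.1, 0.953, -0.024, 0.285]
ft_force: [-0.4, 0.4, -0.1]
width: 0.0873
grip_force: 0.0
```

```bash
python3 - <<'E'
from h import *
s=read_state(); print(s["time"],s["ee_pos"],R.from_quat(s["eef_rot"]).as_matrix().round(3),s["joint_positions"].round(3))
c=viewer.camera("wrist"); np.savez("wrist1.npz",**c)
p=cloud(c); h=cv2.cvtColor(c["pixels"],cv2.COLOR_RGB2HSV)
y=(h[...,0]>18)&(h[...,0]<33)&(h[...,1]>130)&(h[...,2]>60)&(c["range_z"]>0)
v,u=np.nonzero(y); print(u.min(),u.max(),v.min(),v.max(),np.median(p[y],0))
cu,cv=int(np.median(u)),int(np.median(v)); x0,y0=max(cu-80,0),max(cv-60,0); print(x0,y0)
cv2.imwrite("pics/w1.png",cv2.resize(c["pixels"][y0:y0+120,x0:x0+160,::-1],None,fx=5,fy=5,interpolation=cv2.INTER_CUBIC))
E
```

```text
1.9 [0.42204429 0.09769235 0.18442557] [[-0.818  0.203  0.538]
 [ 0.176  0.979 -0.102]
 [-0.548  0.012 -0.837]] [-0.696 -0.404  0.022  2.403  0.607  0.836  0.344]
150 593 173 399 [0.46607501 0.08266434 0.10844152]
236 154
```

View pics/w1.png

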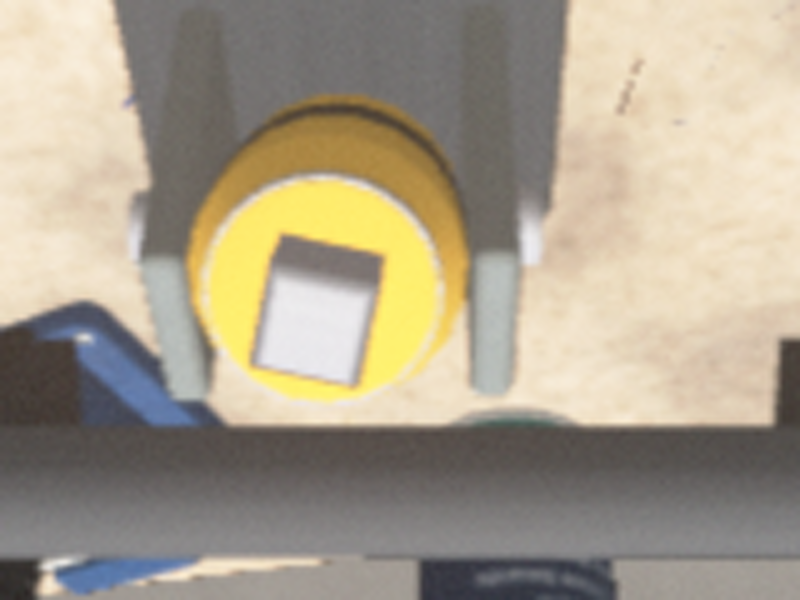

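The wrist crop shows the shoulder disc centred near (322,287) and the square's edges turned about 11.5° from the tool axes. Corners are near (285,235), (383,255), (357,385) and (252,367). Next I'll fit the shoulder plane and centre.

```bash
python3 - <<'E'
from h import *
c=dict(np.load("wrist1.npz")); p=cloud(c); h=cv2.cvtColor(c["pixels"],cv2.COLOR_RGB2HSV)
x0,y0=236,154
m=((h[...,0]>18)&(h[...,0]<35)&(h[...,1]>90)&(h[...,2]>225)).astype(np.uint8)
v,u=np.mgrid[0:400,0:640]; ell=(((u-x0-64.4)/23.5)**2+((v-y0-57.4)/22.5)**2<1.15)
m&=ell.astype(np.uint8); q=p[(m>0)]
s=read_state(); Rt=R.from_quat(s["eef_rot"])
for it in range(4):
    o=q.mean(0); n=np.linalg.svd(q-o)[2][2]; n*=np.sign(n[2]); q=q[np.abs((q-o)@n)<.003]
print("plane n",n,"tilt",np.arccos(n[2]),"az",np.degrees(np.arctan2(n[1],n[0])),len(q),"rms",((q-o)@n).std())
C=R.from_quat(c["orientation"]).as_matrix(); cp=np.array(c["xyz"])
cnt=max(cv2.findContours(m,0,1)[0],key=cv2.contourArea)[:,0].astype(float); hull=cv2.convexHull(cnt.astype(np.float32))[:,0]
def onplane(px,o,n):
    d=np.c_[(px[:,0]-c["cx"])/c["fx"],(px[:,1]-c["cy"])/c["fy"],np.ones(len(px))]@C.T
    return cp+d*(((o-cp)@n)/(d@n))[:,None]
a=np.array([np.sin(.6)*-.979,np.sin(.6)*.204,np.cos(.6)])
for nn in (n,a):
    P=onplane(hull,o,nn); e1=np.cross(nn,[0,0,1.]);e1/=np.linalg.norm(e1);e2=np.cross(nn,e1)
    (cx,cy),rad=cv2.minEnclosingCircle(np.c_[(P-o)@e1,(P-o)@e2].astype(np.float32)); print("shoulder",o+cx*e1+cy*e2,"r",rad)
    sh=o+cx*e1+cy*e2
# corners
k=np.array([[285,235],[383,255],[357,385],[252,367]])/5.+[x0,y0]
for off in (0,.019,.024): print(off,((onplane(k,sh+off*nn,nn)-sh)@Rt.as_matrix()*1000).round(1).tolist())
# base azimuth from top view: cheek/base edges
t=dict(np.load("top.npz")); P=cloud(t)
T=R.from_quat(t["orientation"]).as_matrix()
px=np.array([[180,75],[590,155],[70,525]])/8.+[236,160]
d=np.c_[(px[:,0]-t["cx"])/t["fx"],(px[:,1]-t["cy"])/t["fy"],np.ones(3)]@T.T; W=t["xyz"]+d*((.012-t["xyz"][2])/d[:,2])[:,None]
print(W, np.degrees(np.arctan2(*(W[0]-W[1])[[1,0]])),np.degrees(np.arctan2(*(W[2]-W[0])[[1,0]])))
E
```

```text
plane n [-0.52668149  0.10170316  0.8439568 ] tilt 0.5661789267697639 az 169.07060085981098 170 rms 0.000627402840317832
shoulder [0.47864923 0.06744279 0.10821259] r 0.023288333788514137
shoulder [0.47858488 0.06748992 0.10826755] r 0.02324632927775383
0 [[11.1, -6.7, 0.2], [7.2, 11.4, 0.3], [-18.3, 6.2, -0.3], [-14.6, -13.5, -0.4]]
0.019 [[16.2, -4.6, -18.7], [12.6, 12.1, -18.6], [-10.9, 7.3, -19.1], [-7.5, -11.0, -19.3]]
0.024 [[17.5, -4.1, -23.7], [14.0, 12.2, -23.6], [-9.0, 7.6, -24.1], [-5.6, -10.3, -24.2]]
[[ 0.57213685  0.09810552  0.012     ]
 [ 0.55186421 -0.00490578  0.012     ]
 [ 0.4579608   0.1218077   0.012     ]] 78.86646195469484 168.27236005467643
```

```bash
python3 - <<'E'
from h import *
plan([.46,-.08,.20],tool([0,0,-1],[.2,.98,0]),8)
E
```

```text
n 8 row [-0.237, -0.521, 0.024, 0.01, 0.519, -0.005]
```

Request:
carry_out(moves=[[-0.24,-0.52,0.02,0.01,0.52,0],[-0.24,-0.52,0.02,0.01,0.52,0],[-0.24,-0.52,0.02,0.01,0.52,0],[-0.24,-0.52,0.02,0.01,0.52,0],[-0.24,-0.52,0.02,0.01,0.52,0],[-0.24,-0.52,0.02,0.01,0.52,0],[-0.24,-0.52,0.02,0.01,0.52,0],[-0.24,-0.52,0.02,0.01,0.52,0],[0,0,0,0,0,0],[0,0,0,0,0,0]])

```text
time: 3.2
ee_pos: [0.4602, -0.0792, 0.2011]
eef_rot: [0.102, 0.995, 0.0, -0.001]
ft_force: [0.1, -0.2, -0.7]
width: 0.0872
grip_force: 0.0
```

```bash
python3 - <<'E'
from h import *
s=read_state(); print(s["time"],s["joint_positions"].round(3))
c=viewer.camera("wrist"); p=cloud(c); h=cv2.cvtColor(c["pixels"],cv2.COLOR_RGB2HSV)
m=(h[...,0]>100)&(h[...,0]<125)&(h[...,1]>130)&(p[...,2]>.078)&(p[...,2]<.092)
q=p[m]; q=q[np.linalg.norm(q[:,:2]-[.46,-.08],axis=1)<.03]; print(len(q),q.mean(0),q.min(0),q.max(0))
xy=cv2.minEnclosingCircle(q[:,:2].astype(np.float32)); print(xy)
plan([.460,-.080,.051],tool([0,0,-1],[.2,.98,0])); plan([*xy[0],.051],tool([0,0,-1],[.2,.98,0]))
E
```

```text
3.2 [-0.707 -0.034  0.779  1.943  0.025  1.224  1.429]
9 [ 0.46011001 -0.08777579  0.08388717] [ 0.44681633 -0.09195221  0.08270177] [ 0.47232088 -0.07929859  0.08457819]
((0.4595686197280884, -0.08267480134963989), 0.01329164206981659)
n 4 row [-0.001, -0.006, 0.939, 0.002, -0.002, -0.006]
n 4 row [-0.002, -0.022, 0.939, 0.002, -0.002, -0.006]
```

Request:
carry_out(moves=[[0,-0.01,0.94,0,0,0],[0,-0.01,0.94,0,0,0],[0,-0.01,0.94,0,0,0],[0,-0.01,0.94,0,0,0],[0,0,0,0,0,0],[0,0,0,0,0,0]])

```text
time: 4.0
ee_pos: [0.4604, -0.0818, 0.0523]
eef_rot: [0.103, 0.995, 0.001, 0.0]
ft_force: [-0.3, -0.6, -0.1]
width: 0.0871
grip_force: 0.0
```

Request:
carry_out(moves=[[0,0,0,0,0,0],[0,0,0,0,0,0],[0,0,0,0,0,0],[0,0,0,0,0,0],[0,0,0,0,0,0],[0,0,0,0,0,0]], fingers=20, force=50)

```text
time: 4.75
ee_pos: [0.4599, -0.0821, 0.051]
eef_rot: [0.104, 0.995, 0.001, -0.0]
ft_force: [-0.0, 4.7, 4.2]
width: 0.0353
grip_force: 2.1
```

Request:
carry_out(moves=[[0,0,0,0,0,0],[0,0,0,0,0,0],[0,0,-0.8,0,0,0],[0,0,-0.8,0,0,0],[0,0,-0.8,0,0,0],[0,0,-0.8,0,0,0],[0,0,-0.8,0,0,0],[0,0,0,0,0,0],[0,0,0,0,0,0]])

```text
time: 5.88
ee_pos: [0.4592, -0.0826, 0.2097]
eef_rot: [0.104, 0.995, 0.0, -0.001]
ft_force: [0.5, 1.0, -3.3]
width: 0.0313
grip_force: 50.0
```

```bash
python3 - <<'E'
from h import *
s=read_state(); print(s["joint_positions"].round(3),s["ee_pos"],s["torque"])
a=np.array([-.554,.111,.825]);a/=np.linalg.norm(a); sh=np.array([.4786,.0675,.108])
Rt=tool(-a,[.2,.98,0]); pt=sh+a*(.034+.051)
print("target",pt); c=viewer.camera("side"); np.savez("side1.npz",**c)
C=R.from_quat(c["orientation"]); q=C.inv().apply(s["ee_pos"]-np.array([0,0,.02])-c["xyz"]); u,v=(q[:2]/q[2]*c["fx"]+[c["cx"],c["cy"]]).astype(int)
print(u,v); cv2.imwrite("pics/s1.png",cv2.resize(c["pixels"][v-50:v+50,u-60:u+60,::-1],None,fx=5,fy=5,interpolation=cv2.INTER_CUBIC))
n=plan(pt,Rt,10)
E
```

```text
[-0.738 -0.048  0.812  1.932  0.036  1.245  1.425] [ 0.45916909 -0.08260717  0.20973415] [-0.00653118 -0.00778127  0.03786271]
target [0.43150675 0.07693565 0.17812984]
306 169
n 10 row [0.167, 0.376, 0.037, -0.003, -0.432, -0.005]
```

View pics/s1.png

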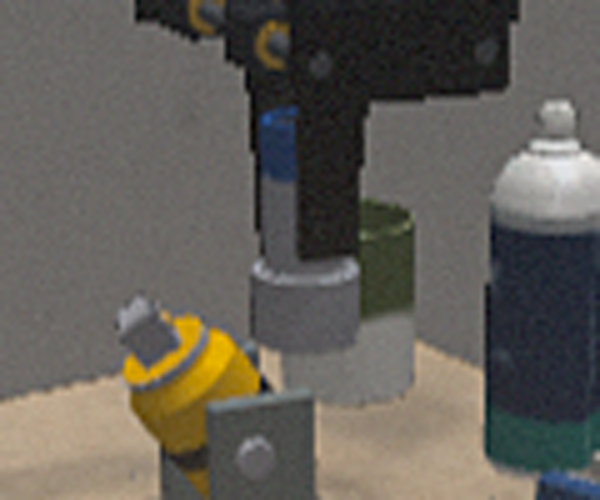

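Crop: the socket is held upright between the fingers, with the collar at (305,305) just below the fingertips. Next I'll carry it to the drive, with the mouth about 10 mm above the tip.

Request:
carry_out(moves=[[0.17,0.38,0.04,0,-0.43,0],[0.17,0.38,0.04,0,-0.43,0],[0.17,0.38,0.04,0,-0.43,0],[0.17,0.38,0.04,0,-0.43,0],[0.17,0.38,0.04,0,-0.43,0],[0.17,0.38,0.04,0,-0.43,0],[0.17,0.38,0.04,0,-0.43,0],[0.17,0.38,0.04,0,-0.43,0],[0.17,0.38,0.04,0,-0.43,0],[0.17,0.38,0.04,0,-0.43,0],[0,0,0,0,0,0],[0,0,0,0,0,0],[0,0,0,0,0,0]])

```text
time: 7.55
ee_pos: [0.4319, 0.0778, 0.1773]
eef_rot: [0.1, 0.951, -0.03, 0.292]
ft_force: [-0.4, 0.3, -2.3]
width: 0.0313
grip_force: 50.0
```

```bash
cat >> h.py <<'E'
A=np.array([-.554,.111,.825]);A/=np.linalg.norm(A); SH=np.array([.4786,.0675,.108])
def rep():
    s=read_state(); Rt=R.from_quat(s["eef_rot"]); q=np.array(s["ee_pos"])-SH; m=q+Rt.apply([0,0,.051])
    print("t",s["time"],"j",s["joint_positions"].round(2),"mouth in tool mm",(Rt.inv().apply(m)*1000).round(1),"h",round(m@A*1000,1),"F tool",Rt.inv().apply(s["ft_force"]).round(1),"T",Rt.inv().apply(s["torque"]).round(2),"tilt err deg",np.degrees(Rt.inv().apply(np.cross(-A,Rt.apply([0,0,1])))).round(2))
E
python3 - <<'E'
from h import *
rep()
for i,n in enumerate(["side","top"]):
    c=viewer.camera(n); s=read_state(); q=R.from_quat(c["orientation"]).inv().apply(SH+A*.03-c["xyz"]); u,v=(q[:2]/q[2]*c["fx"]+[c["cx"],c["cy"]]).astype(int)
    im=cv2.resize(c["pixels"][v-40:v+40,u-40:u+40,::-1],(400,400),interpolation=cv2.INTER_CUBIC); out=im if i==0 else np.hstack([out,im])
cv2.imwrite("pics/pre.png",out)
plan(SH+A*.085,tool(-A,[.2,.98,0]),1)
E
```

```text
t 7.55 j [-0.55 -0.39 -0.05  2.42  0.59  0.77  0.4 ] mouth in tool mm [  0.5   0.4 -33.2] h 33.2 F tool [1.6 0.2 1.6] T [0.01 1.   0.03] tilt err deg [ 0.34  0.2  -0.  ]
n 1 row [-0.003, -0.035, -0.013, -0.037, -0.021, -0.046]
```

View pics/pre.png

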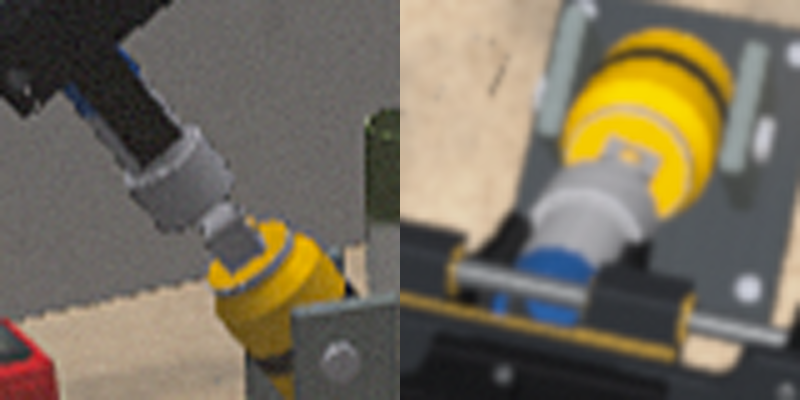

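Both views show the mouth (left around (205,205), right around (595,215)) lined up just above the drive tip. Next I'll press down gently.

Request:
carry_out(moves=[[0,-0.02,0.08,0,0,0],[0,0,0.08,0,0,0],[0,0,0.06,0,0,0],[0,0,0.06,0,0,0],[0,0,0.05,0,0,0],[0,0,0,0,0,0],[0,0,0,0,0,0]])

```text
time: 8.52
ee_pos: [0.4395, 0.0763, 0.1675]
eef_rot: [0.099, 0.95, -0.03, 0.294]
ft_force: [0.5, -0.7, -0.7]
width: 0.0315
grip_force: 50.0
```

```bash
python3 -c "
from h import *
rep()"
```

```text
t 8.525 j [-0.43 -0.35 -0.14  2.42  0.57  0.71  0.42] mouth in tool mm [ -0.4   0.6 -20.7] h 20.7 F tool [-0.1 -0.6  0.9] T [0.26 0.76 0.02] tilt err deg [ 0.28  0.07 -0.  ]
```

Request:
carry_out(moves=[[0,0,0.05,0,0,0],[0,0,0.05,0,0,0],[0,0,0,0,0,0]])

```text
time: 8.9
ee_pos: [0.442, 0.0757, 0.1656]
eef_rot: [0.1, 0.95, -0.031, 0.294]
ft_force: [-20.7, -5.0, 22.5]
width: 0.0311
grip_force: 50.0
```

```bash
python3 -c "
from h import *
rep()"
```

```text
t 8.9 j [-0.41 -0.34 -0.16  2.41  0.57  0.69  0.42] mouth in tool mm [ -1.6   0.4 -17.7] h 17.7 F tool [  3.2  -9.2 -29.4] T [2.48 1.49 0.15] tilt err deg [ 0.34 -0.01  0.  ]
```

Request:
carry_out(moves=[[0.02,-0.01,-0.02,0,0,0],[0,0,0,0,0,0.4],[0,0,0,0,0,0.4],[0,0,0,0,0,0]])

```text
time: 9.4
ee_pos: [0.4414, 0.0755, 0.1656]
eef_rot: [0.153, 0.943, -0.014, 0.296]
ft_force: [-1.7, -4.2, 6.8]
width: 0.031
grip_force: 50.0
```

```bash
python3 -c "
from h import *
rep()"
```

```text
t 9.4 j [-0.34 -0.34 -0.21  2.41  0.55  0.68  0.33] mouth in tool mm [ -1.2   0.3 -18. ] h 18.0 F tool [-3.7 -4.1 -6.1] T [ 1.25 -0.41  0.04] tilt err deg [ 0.27 -0.09 -0.  ]
```

Request:
carry_out(moves=[[0,0,0,0,0,0.4],[0,0,0,0,0,0.4],[0,0,0,0,0,0]])

```text
time: 9.78
ee_pos: [0.4412, 0.0758, 0.1652]
eef_rot: [0.204, 0.933, 0.003, 0.296]
ft_force: [0.1, -2.0, 5.1]
width: 0.0311
grip_force: 50.0
```

```bash
python3 -c "
from h import *
rep()"
```

```text
t 9.775 j [-0.32 -0.34 -0.23  2.41  0.54  0.68  0.23] mouth in tool mm [ -0.6   0.6 -17.9] h 17.9 F tool [-3.7 -1.1 -3.9] T [ 0.85 -0.5   0.04] tilt err deg [ 0.25 -0.07 -0.  ]
```

Request:
carry_out(moves=[[0,0,0.01,0,0,0.4],[0,0,0.01,0,0,0.4],[0,0,0,0,0,0]])

```text
time: 10.15
ee_pos: [0.4417, 0.0753, 0.1645]
eef_rot: [0.256, 0.92, 0.019, 0.295]
ft_force: [2.2, -5.4, 5.0]
width: 0.0311
grip_force: 50.0
```

```bash
python3 -c "
from h import *
rep()"
```

```text
t 10.15 j [-0.3  -0.34 -0.24  2.41  0.53  0.67  0.12] mouth in tool mm [ -0.8   0.3 -17. ] h 17.0 F tool [-6.8 -2.8 -2.3] T [ 1.   -1.25 -0.13] tilt err deg [ 0.27 -0.12 -0.  ]
```

Request:
carry_out(moves=[[0,0,0,0,0,0.4],[0,0,0,0,0,0.4],[0,0,0,0,0,0]])

```text
time: 10.52
ee_pos: [0.4416, 0.0751, 0.1646]
eef_rot: [0.307, 0.904, 0.035, 0.294]
ft_force: [-2.4, -5.4, 9.1]
width: 0.0311
grip_force: 50.0
```

```bash
python3 -c "
from h import *
rep()"
```

```text
t 10.525 j [-0.28 -0.34 -0.26  2.41  0.52  0.67  0.02] mouth in tool mm [ -0.8   0.2 -17. ] h 17.0 F tool [-6.2 -3.5 -8.2] T [ 1.41 -1.12 -0.04] tilt err deg [ 0.28 -0.16 -0.  ]
```

Request:
carry_out(moves=[[-0.015,-0.01,0,0,0,-0.4],[0,0,0,0,0,-0.4],[0,0,0.02,0,0,0],[0,0,0.02,0,0,0],[0,0,0,0,0,0]])

```text
time: 11.15
ee_pos: [0.4427, 0.0747, 0.1632]
eef_rot: [0.257, 0.92, 0.02, 0.295]
ft_force: [3.3, -5.6, 4.1]
width: 0.0311
grip_force: 50.0
```

```bash
python3 -c "
from h import *
rep()"
```

```text
t 11.15 j [-0.28 -0.33 -0.25  2.41  0.53  0.66  0.13] mouth in tool mm [ -1.    0.1 -15.3] h 15.3 F tool [-7.2 -2.6 -0.9] T [ 0.78 -1.31 -0.08] tilt err deg [ 0.25 -0.1  -0.  ]
```

Request:
carry_out(moves=[[-0.015,-0.005,0.03,0,0,0],[0,0,0.04,0,0,0],[0,0,0,0,0,0]])

```text
time: 11.52
ee_pos: [0.4444, 0.0741, 0.1608]
eef_rot: [0.256, 0.92, 0.02, 0.295]
ft_force: [4.3, -5.3, 4.1]
width: 0.0308
grip_force: 50.0
```

```bash
python3 -c "
from h import *
rep()"
```

```text
t 11.525 j [-0.28 -0.32 -0.26  2.41  0.53  0.65  0.13] mouth in tool mm [ -1.2  -0.1 -12.3] h 12.3 F tool [-7.7 -1.9 -0.4] T [ 0.56 -1.3  -0.11] tilt err deg [ 0.25 -0.06 -0.  ]
```

Request:
carry_out(moves=[[-0.01,0,0.05,0,0,0],[0,0,0.05,0,0,0],[0,0,0.05,0,0,0],[0,0,0.05,0,0,0],[0,0,0,0,0,0]])

```text
time: 12.15
ee_pos: [0.4491, 0.0728, 0.1544]
eef_rot: [0.257, 0.92, 0.02, 0.295]
ft_force: [6.7, -5.1, 1.1]
width: 0.0313
grip_force: 50.0
```

```bash
python3 -c "
from h import *
rep()"
```

```text
t 12.15 j [-0.26 -0.3  -0.26  2.41  0.55  0.63  0.11] mouth in tool mm [-1.7 -0.3 -4.2] h 4.2 F tool [-7.7 -1.1  3.3] T [ 0.55 -1.65  0.05] tilt err deg [ 0.26 -0.06  0.  ]
```

Request:
carry_out(moves=[[0,0,0.05,0,0,0],[0,0,0.05,0,0,0],[0,0,0,0,0,0]])

```text
time: 12.52
ee_pos: [0.4511, 0.0726, 0.1509]
eef_rot: [0.256, 0.92, 0.02, 0.295]
ft_force: [7.4, -3.5, 0.5]
width: 0.0309
grip_force: 50.0
```

```bash
python3 -c "
from h import *
rep()"
```

```text
t 12.525 j [-0.25 -0.29 -0.27  2.41  0.56  0.62  0.11] mouth in tool mm [-1.3 -0.2 -0.2] h 0.2 F tool [-7.1  0.5  4.1] T [ 0.24 -1.25 -0.09] tilt err deg [ 0.25 -0.03 -0.  ]
```

Request:
carry_out(moves=[[0,0,0.04,0,0,0],[0,0,0,0,0,0]])

```text
time: 12.78
ee_pos: [0.4519, 0.0725, 0.1501]
eef_rot: [0.256, 0.92, 0.019, 0.295]
ft_force: [-5.8, -4.2, 13.8]
width: 0.0313
grip_force: 50.0
```

```bash
python3 -c "
from h import *
rep()"
```

```text
t 12.775 j [-0.25 -0.29 -0.27  2.41  0.56  0.62  0.1 ] mouth in tool mm [-1.5 -0.1  0.9] h -0.9 F tool [ -5.4  -3.7 -14.1] T [ 1.23 -0.64 -0.06] tilt err deg [ 0.27 -0.06  0.  ]
```

Request:
carry_out(moves=[[0,0,0.03,0,0,0],[0,0,0,0,0,0],[0,0,0,0,0,0]])

```text
time: 13.15
ee_pos: [0.4522, 0.0724, 0.1501]
eef_rot: [0.257, 0.92, 0.019, 0.295]
ft_force: [-34.3, -5.0, 38.0]
width: 0.0313
grip_force: 50.0
```

```bash
python3 - <<'E'
from h import *
rep()
for i,n in enumerate(["side","top"]):
    c=viewer.camera(n); q=R.from_quat(c["orientation"]).inv().apply(SH+A*.03-c["xyz"]); u,v=(q[:2]/q[2]*c["fx"]+[c["cx"],c["cy"]]).astype(int)
    im=cv2.resize(c["pixels"][v-40:v+40,u-40:u+40,::-1],(400,400),interpolation=cv2.INTER_CUBIC); out=im if i==0 else np.hstack([out,im])
cv2.imwrite("pics/home.png",out)
E
```

```text
t 13.15 j [-0.25 -0.29 -0.27  2.41  0.56  0.62  0.1 ] mouth in tool mm [-1.7 -0.1  1.1] h -1.1 F tool [  1.1 -13.1 -49.7] T [ 3.19  0.88 -0.14] tilt err deg [ 0.31 -0.11  0.  ]
```

View pics/home.png

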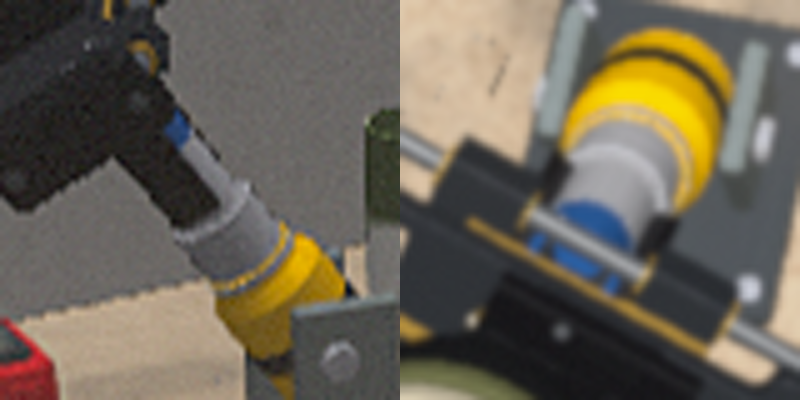

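Both views show the collar seated flush on the shoulder, left seam around (258,262) and right around (640,135), and it stops hard at 50 N. Next I'll ease off and release.

Request:
carry_out(moves=[[0,0,-0.03,0,0,0],[0,0,-0.01,0,0,0]])

```text
time: 13.5
ee_pos: [0.4517, 0.0725, 0.1501]
eef_rot: [0.256, 0.92, 0.02, 0.295]
ft_force: [6.7, -4.2, 1.0]
width: 0.0312
grip_force: 50.0
```

Request:
carry_out(moves=[[0,0,0,0,0,0],[0,0,0,0,0,0],[0,0,0,0,0,0],[0,0,0,0,0,0],[0,0,0,0,0,0],[0,0,0,0,0,0]], fingers=80)

```text
time: 14.25
ee_pos: [0.4514, 0.0724, 0.1497]
eef_rot: [0.256, 0.92, 0.019, 0.294]
ft_force: [-0.4, 1.3, 0.3]
width: 0.078
grip_force: 0.0
```

```bash
python3 - <<'E'
from h import *
rep(); s=read_state(); Rt=R.from_quat(s["eef_rot"]); print(Rt.inv().apply([0,0,1]),s["width"],s["grip_force"])
E
```

```text
t 14.25 j [-0.25 -0.29 -0.27  2.41  0.56  0.62  0.1 ] mouth in tool mm [-0.9 -0.5  0.9] h -0.9 F tool [ 0.8  1.  -0.6] T [ 0.18  0.62 -0.03] tilt err deg [ 0.28 -0.01 -0.  ]
[-0.5320997   0.1864494  -0.82589741] 0.07804108194371856 0.0
```

Request:
carry_out(moves=[[0,0,-0.2,0,0,0],[0,0,-0.3,0,0,0],[0,0,-0.3,0,0,0],[-0.25,0.02,-0.4,0,0,0],[-0.25,0.02,-0.4,0,0,0],[-0.3,0.05,-0.5,0,0,0],[-0.3,0.1,-0.5,0,0,0],[-0.3,0.1,-0.5,0,0,0],[0,0,0,0,0,0],[0,0,0,0,0,0]])

```text
time: 15.5
ee_pos: [0.4286, 0.0705, 0.2833]
eef_rot: [0.256, 0.921, 0.019, 0.294]
ft_force: [-0.4, 0.2, -0.7]
width: 0.08
grip_force: 0.0
```

```bash
python3 - <<'E'
from h import *
rep()
for i,n in enumerate(["side","top"]):
    c=viewer.camera(n); p=cloud(c); h=cv2.cvtColor(c["pixels"],cv2.COLOR_RGB2HSV)
    b=(h[...,0]>100)&(h[...,0]<125)&(h[...,1]>130)&(p[...,2]>.12)&(p[...,2]<.2); print(n,b.sum(),np.median(p[b],0) if b.any() else 0,"expected top",SH+A*.084)
    im=c["pixels"][130:290,220:420,::-1]; im=cv2.resize(im,(400,320),interpolation=cv2.INTER_CUBIC); out=im if i==0 else np.hstack([out,im])
cv2.imwrite("pics/end.png",out)
E
```

```text
t 15.5 j [-0.32 -0.5  -0.19  2.25  0.36  0.95  0.37] mouth in tool mm [ -56.9   12.  -121.8] h 121.7 F tool [ 0.7 -0.1  0.3] T [0.25 0.63 0.03] tilt err deg [ 0.36  0.04 -0.  ]
side 72 [0.4391007  0.06052282 0.17350985] expected top [0.43206079 0.07682464 0.17730478]
top 177 [0.44344105 0.07130285 0.17682417] expected top [0.43206079 0.07682464 0.17730478]
```

View pics/end.png

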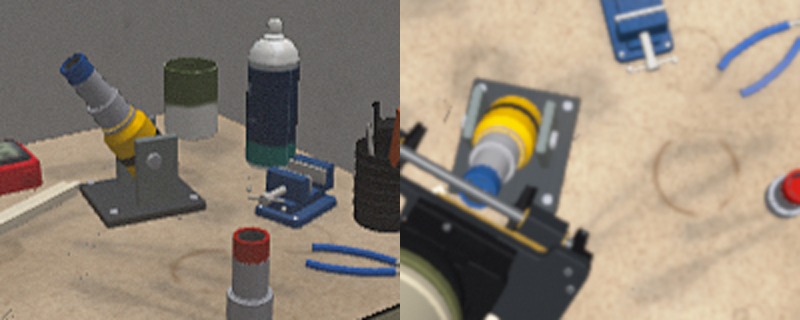

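The blue socket is seated on the drive with its top around (75,68) in the left view. The red socket still stands at (250,270), and the gripper is clear.

```bash
python3 -c "
from bench import r
print(r.close_job())"
```

```text
the job is handed in; nothing more can be done
None
```

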